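# Find the high spot of a bent mixer spindle in V-blocks

## Robot

A 7-joint arm with a two-finger parallel gripper is mounted at the origin on a cart in front of the work surface, level with it; the furniture and walls round the work are solid. World frame = base frame: x ahead of the robot, y to its left, z up, the work surface at z = 0. Lengths are in m, angles in rad, forces in N, time in s.
With the tool pointing down it reaches from about 0.4 to 0.875 m from the base axis. Payload 19.3 kg.
Tool frame: the origin (TCP) lies midway between the tips of the shut fingers; the grasp point (between the pads) lies 19 mm behind it; y points along the fingers, z is the direction in which the jaws open and shut, and the axes are right-handed (so a half turn about y gives the same grasp; the last joint's range is limited). The gripper opens to 85 mm and grips with 20 to 120 N. Pads are 22 mm wide; open, the fingers measure 114 mm over their backs; the gripper's body (76 mm by 85 mm) begins 54 mm behind the grasp point. The pads swing forward as they close: fully open they stand 13 mm farther back than shut.
Start: joints at [-1.381, 0.521, -0.036, 1.599, 0.021, 1.021, -0.113], TCP at [0.161, 0.604, 0.231] pointing down, gripper open.
Joint ranges: [-2.91, 2.91], [-0.3, 2.13], [-1.5, 1.42], [0.17, 2.43], [-1.26, 4.41], [0.16, 1.93], [-2.52, 2.52]. Speed limits (rad/s): [1.89, 1.89, 2.39, 2.39, 3.01, 3.01, 3.01].

## Interface

Orientations are given as [roll, pitch, yaw] about the fixed x, y, z axes, in that order (R = Rz(yaw) Ry(pitch) Rx(roll)).
In Python, from station import r, read_camera gives the robot as it stands. The module is installed in compiled form; this text tells all that it offers.
- The arm moves only by the tool drive_tool, never from a script. Its argument "rows" is a list of rows, each a list of 2 entries, a list of its own where there are three numbers: the shift along the tool's x, y, z in m, then the turn about the tool's y in rad. A call has 1 to 20 rows; each row is the pose to reach, as a shift and turn from the pose commanded when the call began, along the tool's axes at that moment; what a row does not reach only later rows make up. A row lasts 1/10 s, in which the tool goes at most 50 mm and 8.59 degrees, less where a joint would pass 70% of its speed; a pose out of reach is approached as far as the arm can. A call with a gripper value outside its range is refused whole. "grip" is the closure, from -1 (fully open) to 1 (shut), set as the call begins (left out, the last holds). The fingers move at their own pace and stop on an object; the grip force is fixed at half the most. Time passes only in rows, so rows that repeat a pose let the fingers close. It gives the time, the measured TCP pose, the force and the opening at its end, in the units of the state.
- r.get_obs(): the state, without advancing time (a new reading comes with each control period).
- read_camera(name): name is "scene" or "top"; returns a dict with "color" (480x640x3 uint8, blue, green, red), "fx", "fy", "cx", "cy" (pixels), "k1" (the pictures are not rectified: a ray, as slopes to the right and down, at radius r is drawn at 1 + k1 r^2 times it, then the intrinsics apply), "pose" (4x4, takes a point from camera to world coordinates). Camera axes: x right, y down, z forward; pixel columns grow to the right and rows downward; lengths in m; the calibration is good to about 2 mm. A picture is of the moment at which its call begins. There is no depth.
- r.finish_job(): hands the job in, once; it reports no verdict.
The state is a dict: "clock": time; "joint_pos": joint angles; "qvel": joint speeds; "effort": joint torques, N m; "tcp_pos": TCP position; "tcp_rot": TCP orientation; "force": force on the tool from outside, world axes, zero at the start; "wrist_torque": the same for the moment, N m; "opening": finger opening in m.
Only numpy, scipy, OpenCV 4.12 (cv2) and the standard library are available. Lean on these libraries where they do the work, as an engineer would, in place of code of your own. Each camera call takes 0.05 s, during which the arm holds its last target.

## Task

This mixer spindle has a bent right-hand end and must be set up for straightening. Push the dial indicator down its column by the black knob until its sprung plunger rests on the bent end and is pressed in about half of its travel (needle near straight up). Then roll the spindle round in its V-blocks with a light fingertip on its rubber wheel, watching the needle, until the high spot (the largest reading) is under the plunger; leave it there, still seated in the V-blocks. Press the wheel gently, never run the plunger to the end of its travel, and leave the things lying round about alone.

Things in the scene. Friction and masses are not known exactly. Their poses are not given: they have to be found in the camera images.
- gauge: Runout gauge, fixed to the bench: dark plate 190 x 275 x 16 mm, two steel V-blocks (54 mm wide, 24 mm along y, 66 mm high, at y = +55 and -55 mm, 90 degree grooves), 18 mm column at the rear right, 180 mm high. Origin: on the bench top, straight below the wheel's centre; z up, y along the spindle (to its left end), x away from the robot. Yaw up to 0.25 rad.
- spindle: Loose steel mixer spindle, 0.53 kg, 16 mm shaft 250 mm long, in the V-blocks. Origin: on its axis (58 mm above the bench) at the centre of the rubber wheel; its y = axis, to the straight left end. Bent from y = -72 mm to the right end at -152; the bend's direction differs each time and does not follow from this pose. Friction holds it where it is left. About 1 mm play along y.
- wheel_top (a point): Fixed point of the gauge: top of the black rubber wheel (52 mm diameter, 26 mm wide, 30 mm clear to each V-block), 84 mm above the bench. A fingertip pressed down here with about 5 N (never over 25 N) and drawn across, along the gauge's x, rolls the spindle; this takes about 1 to 2 N. Drawn to +x it turns positively about y; the first 2 or 3 mm of a stroke may be lost.
- carriage (a joint): Sliding arm on the column that carries the dial indicator. 0 m at the top, grows as it goes down (to 0.060). Friction slide: 6 to 12 N pushes it down and it stays where it is left. Starts at 0 to 0.012; 0.033 to 0.040 gives a half pressed plunger.
- knob_top (a point): Centre of the flat top of the black knurled knob (22 mm diameter, 16 mm high) on the sliding arm, 52 mm behind the plunger, 130 mm right of the wheel, 166 to 178 mm above the bench at the start; goes down with the carriage. The dial in front of it stands 17 mm higher (the plunger's cap up to 45 mm), 22 mm or more from the knob's centre.
- plunger (a joint): Reading of the indicator: how far its sprung plunger is pressed in, 0 (free) to 0.020 m (end of travel). The needle turns 15 degrees a mm, clockwise: lower left at 0, straight up at 10 mm, lower right at 20 mm. The white dial (59 mm) faces half to the robot, half to its right. Spring 0.9 N free to 2.1 N at the end.
- plunger_tip (a point): Lowest point of the plunger's 7 mm ball tip, at x = 0, y = -130 mm of the gauge, moving straight up and down. Under it the bent end's centre runs 3.5 mm off the axis, so as the spindle turns the reading swings like a cosine, 3.5 mm either side of its mean; in contact the tip is about 62 mm above the bench at the low spot, 69 mm at the high spot.
- tin: Small paint tin, 68 mm diameter, 82 mm high, on the bench to the right. Origin under its centre. Leave alone.
- pen: White marker with a red cap, 137 mm long, lying left of the gauge. Leave alone.
- tape: Yellow tape measure, 72 x 35 x 64 mm, standing to the left. Leave alone.

How it is judged:
On the way, in this order (a step that is already met when the one before it is completed fails the run):
1. the indicator is lowered: its plunger rests on the spindle's bent end, pressed in 7 to 13 mm (value of joint plunger between 0.007 and 0.013 m and contact force between plunger and spindle above 0.5 N), for 0.3 s.
2. then the spindle is turned until the high spot is under the plunger (tip within 0.4 mm of the highest it can stand) (z of plunger_tip in the frame of gauge between 0.0686 and 0.07 m and contact force between plunger and spindle above 0.5 N and value of joint plunger between 0.003 and 0.0195 m), for 0.2 s.
At the end, for the whole second after the job is handed in: the spindle lies at rest seated in the V-blocks (axis within 1 mm of its height) with its high spot under the plunger: the plunger rests on the bent end, its tip within 0.4 mm of the height of the high spot (69.0 mm above the bench), pressed in at least 3 mm and not to the end (all of step 2 and z of spindle in the frame of gauge between 0.057 and 0.059 m and angular speed of spindle below 0.05 rad/s); the robot touches nothing.
It fails at once if the spindle is pressed with more than 25 N by the fingers (contact force between the fingers and spindle above 25 N).
It fails at once if the plunger is run to the end of its travel (over 19.5 mm) (value of joint plunger above 0.0195 m).
It fails at once if the spindle is lifted over 4 mm out of its V-blocks (z of spindle in the frame of gauge above 0.062 m).
It fails at once if the tin, marker or tape measure is moved over 20 mm (distance of any of tin, pen, tape from where it was at the start of the episode above 0.02 m).
It also fails if it takes over 64 s, if anything falls off the work surface, if the arm or the gripper's body presses on something with over 40 N, if the wrist force passes 120 N, or if a joint passes its speed limit or range.

## Working session

There is one attempt and no reset: what is moved stays moved. The work goes in short steps, Python scripts to look and compute and a tool call to move; the robot and the scene stay as the last step left them, time stands still between calls to the robot, and variables do not carry over. Pictures are saved under pics/ and viewed, and the job is handed in when it is done.

Besides the shell and the picture viewer there is one more tool, called after "Emit:" as a command line: name --argument value ..., lists and objects as JSON in quotes. drive_tool: Moves the arm, as the interface text tells. Its arguments: {"type":"object","properties":{"rows":{"type":"array","items":{"type":"array"}},"grip":{"type":"number"}},"required":["rows"]}

```bash
mkdir -p pics; python3 - <<'E'
from station import r, read_camera
import cv2, numpy as np
o=r.get_obs(); print(o)
for n in ("scene","top"):
    c=read_camera(n); cv2.imwrite(f"pics/{n}0.png",c["color"])
    print(n,c["fx"],c["fy"],c["cx"],c["cy"],c["k1"]); print(np.round(c["pose"],4))
E
```

```text
{'clock': 0.0, 'joint_pos': array([-1.38117808,  0.52201327, -0.0363292 ,  1.60000971,  0.02116919,
        1.02112114, -0.11279347]), 'qvel': array([-6.98085902e-04, -1.47579266e-03, -3.84111525e-04,  1.58073943e-03,
        5.57756035e-04,  9.78756313e-05, -3.41318123e-04]), 'effort': array([-2.43836685e-04, -9.27102470e+01,  1.97963074e+00, -3.69926548e+01,
        1.77622325e-02,  8.24775430e-03, -2.79341043e-05]), 'tcp_pos': array([0.16050342, 0.60367777, 0.23072557]), 'tcp_rot': array([-1.57196272e+00, -5.75235340e-05, -2.59836173e-01]), 'force': array([-0.33798461, -0.05941287, -0.55350268]), 'wrist_torque': array([ 0.03543857, -0.00459732, -0.0130874 ]), 'opening': 0.08515656367652227}
scene 452.3197732266573 452.3197732266573 325.5891677805635 242.90712873572232 -0.04542712892787331
[[-0.9404  0.2222 -0.2574  0.8324]
 [ 0.34    0.6211 -0.7062  0.8953]
 [ 0.0029 -0.7516 -0.6596  0.9571]
 [ 0.      0.      0.      1.    ]]
top 600.400093305725 600.400093305725 320.4784796312295 240.54326903162627 -0.08115986750819193
[[ 2.6000e-02 -9.9500e-01  9.6500e-02  3.8450e-01]
 [-9.9970e-01 -2.6000e-02  1.4000e-03  4.1800e-02]
 [ 1.1000e-03 -9.6600e-02 -9.9530e-01  1.4078e+00]
 [ 0.0000e+00  0.0000e+00  0.0000e+00  1.0000e+00]]
```

View pics/scene0.png

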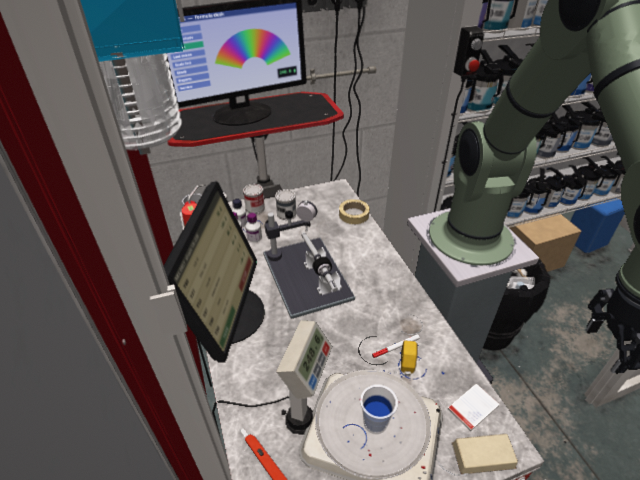

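View pics/top0.png

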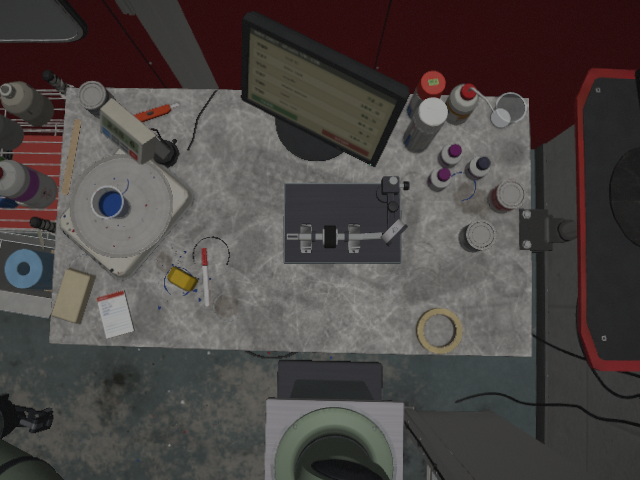

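```bash
python3 - <<'E'
import cv2, numpy as np
a=cv2.imread("pics/scene0.png"); b=cv2.imread("pics/top0.png")
cv2.imwrite("pics/s0z.png",cv2.resize(a[180:320,250:370],None,fx=5,fy=4.28*1,interpolation=cv2.INTER_CUBIC) if 0 else cv2.resize(a[185:315,255:365],None,fx=4.6,fy=4.6,interpolation=cv2.INTER_CUBIC))
cv2.imwrite("pics/t0z.png",cv2.resize(b[170:270,275:425],None,fx=5,fy=5,interpolation=cv2.INTER_CUBIC))
E
```

```text
(no output)
```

View pics/s0z.png

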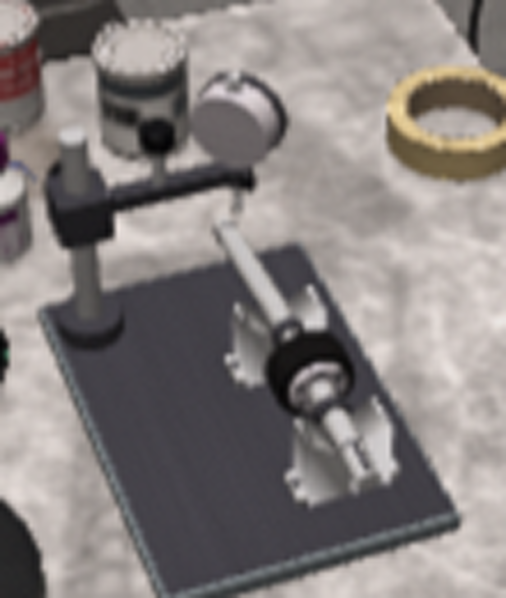

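View pics/t0z.png

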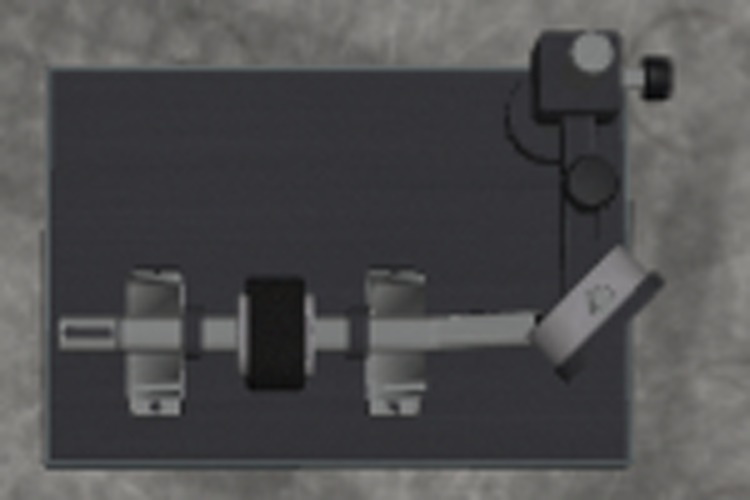

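```bash
cat > h.py <<'E'
import numpy as np, cv2
from station import r, read_camera
def ray(c,u,v):
    K=np.array([[c["fx"],0,c["cx"]],[0,c["fy"],c["cy"]],[0,0,1]])
    # dist: xd = x(1+k1 r^2)
    p=cv2.undistortPoints(np.array([[[u,v]]],float),K,np.array([c["k1"],0,0,0,0]))[0,0]
    T=np.array(c["pose"]); return T[:3,3],T[:3,:3]@np.array([p[0],p[1],1.])
def onz(c,u,v,z):
    o,d=ray(c,u,v); return o+d*(z-o[2])/d[2]
def proj(c,P):
    T=np.array(c["pose"]); q=T[:3,:3].T@(np.asarray(P)-T[:3,3]); s=q[:2]/q[2]; s=s*(1+c["k1"]*(s@s))
    return np.array([c["fx"]*s[0]+c["cx"],c["fy"]*s[1]+c["cy"]])
def tri(c1,p1,c2,p2):
    o1,d1=ray(c1,*p1);o2,d2=ray(c2,*p2); d1/=np.linalg.norm(d1);d2/=np.linalg.norm(d2)
    A=np.stack([d1,-d2],1); t=np.linalg.lstsq(A,o2-o1,rcond=None)[0]
    a=o1+t[0]*d1;b=o2+t[1]*d2; return (a+b)/2,np.linalg.norm(a-b)
E
cat > m.py <<'E'
from h import *
c=read_camera("top"); s=read_camera("scene")
f=lambda x,y:((x+.5)/5-.5+275,(y+.5)/5-.5+170)
P=lambda x,y,z:np.round(onz(c,*f(x,y),z),4)
for n,a in dict(pTL=(48,69,.016),pTR=(625,69,.016),pBL=(47,463,.016),pBR=(631,461,.016),wheel=(275,334,.084),wh58=(275,334,.058),axL=(62,332,.058),axR=(345,332,.058),col=(593,52,.18),knob=(590,183,.172)).items(): print(n,P(*a))
g=lambda x,y:((x+.5)/4.6-.5+255,(y+.5)/4.6-.5+185)
print("knob tri",tri(c,f(590,183),s,g(157,124)),"col",tri(c,f(593,52),s,g(73,131)))
print(tri(c,f(275,334),s,g(311,352)))
E
python3 m.py
```

```text
pTL [0.6523 0.1326 0.016 ]
pTR [ 0.6596 -0.1391  0.016 ]
pBL [0.4668 0.1271 0.016 ]
pBR [ 0.4747 -0.1442  0.016 ]
wheel [0.5226 0.0237 0.084 ]
wh58 [0.5254 0.0233 0.058 ]
axL [0.5238 0.1196 0.058 ]
axR [ 0.5271 -0.0083  0.058 ]
col [ 0.634  -0.1043  0.18  ]
knob [ 0.5801 -0.1047  0.172 ]
knob tri (array([ 0.57983242, -0.1044736 ,  0.17491152]), np.float64(0.0003864039956706987)) col (array([ 0.6331173 , -0.10385634,  0.18376624]), np.float64(0.00016659205392139867))
(array([0.52391196, 0.02336208, 0.07685517]), np.float64(0.0011503267497654415))
```

```bash
cat > bend.py <<'E'
from h import *
import sys
W=np.array([.5235,.0235]); yaw=.028
ex=np.array([np.cos(yaw),np.sin(yaw)]); ey=np.array([-np.sin(yaw),np.cos(yaw)])
def gp(x,y,z): 
    p=W+ex*x+ey*y; return np.array([p[0],p[1],z])
def track(c,ys,half=14):
    g=cv2.cvtColor(c["color"],cv2.COLOR_BGR2GRAY).astype(np.float32)
    out=[]
    for y in ys:
        x=np.arange(-.022,.022,.00025)
        uv=np.array([proj(c,gp(a,y,.058)) for a in x],np.float32)
        v=cv2.remap(g,uv[:,0].reshape(-1,1),uv[:,1].reshape(-1,1),cv2.INTER_LINEAR).ravel()
        out.append((x,v))
    return out
def centre(x,v):
    # mid-level edges about the bright shaft
    m=np.abs(x)<.015; i0=np.argmax(np.where(m,cv2.GaussianBlur(v.reshape(-1,1),(1,21),4).ravel(),0))
    bg=np.percentile(v,15); th=(v[i0]+bg)/2
    i=i0
    while i>0 and v[i]>th:i-=1
    j=i0
    while j<len(v)-1 and v[j]>th:j+=1
    return x[i]*1000,x[j]*1000,(x[i]+x[j])*500,th
def run(c,pr=True):
    R=[]
    for y in np.arange(-.115,.105,.0025):
        (x,v),=track(c,[y]); a,b,m,th=centre(x,v); R.append((y*1000,a,b,m,th))
    R=np.array(R)
    if pr: np.set_printoptions(suppress=True,precision=2,linewidth=150); print(R)
    return R
if __name__=="__main__":
    run(read_camera("top"))
E
python3 bend.py
```

```text
[[-115.      1.25   12.      6.63   86.49]
 [-112.5    -2.5    12.      4.75   86.84]
 [-110.     -2.5    11.5     4.5    87.43]
 [-107.5    -2.75   11.      4.13   86.69]
 [-105.     -2.75   11.      4.13   87.37]
 [-102.5    -2.75   10.75    4.     86.99]
 [-100.     -2.75   10.75    4.     86.88]
 [ -97.5    -3.     10.5     3.75   86.67]
 [ -95.     -3.     10.5     3.75   86.97]
 [ -92.5    -3.     10.25    3.63   87.19]
 [ -90.     -3.     10.25    3.63   87.22]
 [ -87.5    -3.25   10.25    3.5    87.63]
 [ -85.     -3.5    10.25    3.38   87.16]
 [ -82.5    -3.75   10.75    3.5    86.81]
 [ -80.     -3.75   10.5     3.38   87.34]
 [ -77.5    -4.      9.75    2.88   87.18]
 [ -75.     -4.5     9.5     2.5    87.68]
 [ -72.5    -4.75    9.25    2.25   89.18]
 [ -70.     -5.      9.      2.     88.99]
 [ -67.5    -5.      9.      2.     90.37]
 [ -65.     -5.      9.      2.     92.54]
 [ -62.5    -5.      9.      2.     93.29]
 [ -60.     -5.      8.75    1.88   94.97]
 [ -57.5    -5.      8.75    1.88   96.57]
 [ -55.     -4.5     8.5     2.     98.88]
 [ -52.5    -4.5     8.5 
[... 1984 characters left out ...]
75  108.03]
 [  65.     -3.      8.5     2.75  107.88]
 [  67.5    -3.75    9.      2.63   95.41]
 [  70.     -4.25    9.25    2.5    76.45]
 [  72.5    -4.5     9.5     2.5    78.52]
 [  75.      4.      9.5     6.75   84.59]
 [  77.5     4.75    9.5     7.13   85.43]
 [  80.      4.75    9.5     7.13   85.1 ]
 [  82.5     4.75    9.5     7.13   85.54]
 [  85.      4.75    9.5     7.13   85.5 ]
 [  87.5     4.75    9.5     7.13   85.62]
 [  90.      4.75    9.5     7.13   84.98]
 [  92.5     5.25    9.5     7.38   87.04]
 [  95.      3.5     9.5     6.5    85.04]
 [  97.5    -4.25    9.25    2.5    70.44]
 [ 100.     -3.25    8.75    2.75   53.52]
 [ 102.5     3.75   21.75   12.75   84.55]]
```

Emit:
drive_tool --grip 1 --rows '[[[0.03, -0.02, -0.02], -0.02], [[0.3345, -0.05, -0.2463], -0.14], [[0.3345, -0.05, -0.2463], -0.14], [[0.3345, -0.05, -0.2463], -0.14], [[0.3345, -0.05, -0.2463], -0.14], [[0.3345, -0.05, -0.2463], -0.14], [[0.3345, -0.05, -0.2463], -0.14], [[0.3345, -0.05, -0.2463], -0.14], [[0.3345, -0.05, -0.2463], -0.14], [[0.5875, -0.03, -0.5771], -0.285], [[0.5875, -0.03, -0.5771], -0.285], [[0.5875, -0.03, -0.5771], -0.285], [[0.5875, -0.03, -0.5771], -0.285], [[0.5875, -0.03, -0.5771], -0.285], [[0.5875, -0.03, -0.5771], -0.285], [[0.5875, -0.03, -0.5771], -0.285], [[0.5875, -0.03, -0.5771], -0.285], [[0.5875, -0.03, -0.5771], -0.285], [[0.5875, -0.01, -0.5771], -0.285], [[0.5875, -0.01, -0.5771], -0.285]]'

```text
clock: 2.25
tcp_pos: [0.579, -0.1051, 0.2392]
tcp_rot: [-1.57, 0.003, 0.024]
force: [-0.0, -0.2, -0.2]
opening: -0.0001
```

Emit:
drive_tool --rows '[[[0.001, 0.02, 0.0], 0], [[0.001, 0.04, 0.0], 0], [[0.001, 0.05, 0.0], 0], [[0.001, 0.05, 0.0], 0]]'

```text
clock: 2.65
tcp_pos: [0.5806, -0.104, 0.1908]
tcp_rot: [-1.57, 0.002, 0.026]
force: [-0.0, 0.5, 0.8]
opening: -0.0002
```

```bash
cat > look.py <<'E'
from h import *
import sys
k=sys.argv[1]
o=r.get_obs(); print(o["clock"],np.round(o["tcp_pos"],4),np.round(o["force"],2))
c=read_camera("top"); s=read_camera("scene")
np.savez(f"pics/{k}.npz",t=c["color"],s=s["color"])
a=cv2.resize(s["color"][185:285,255:355],None,fx=6,fy=6,interpolation=cv2.INTER_CUBIC)
b=cv2.resize(c["color"][190:260,300:410],None,fx=7,fy=7,interpolation=cv2.INTER_CUBIC)
cv2.imwrite(f"pics/{k}s.png",a); cv2.imwrite(f"pics/{k}t.png",b)
E
python3 look.py a
```

```text
2.65 [ 0.5806 -0.104   0.1908] [-0.02  0.5   0.81]
```

View pics/as.png

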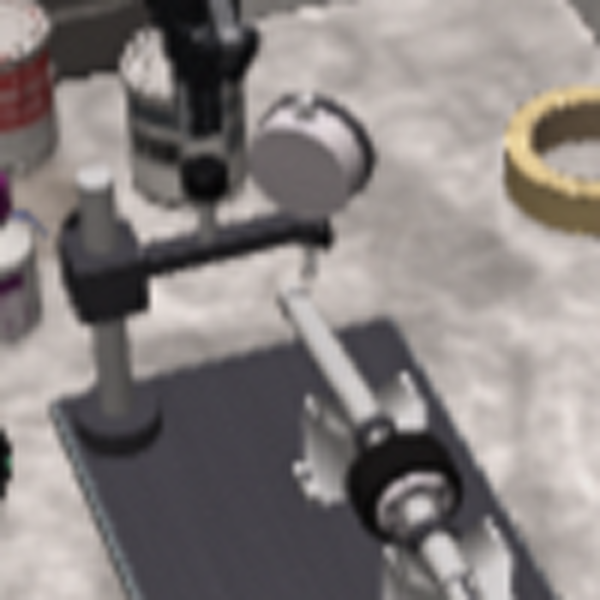

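View pics/at.png

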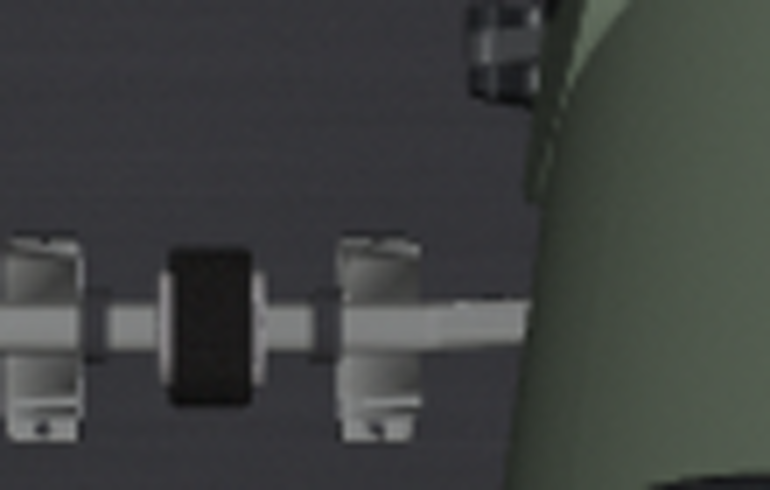

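Emit:
drive_tool --rows '[[[0.0, 0.005, -0.001], 0], [[0.0, 0.01, -0.001], 0], [[0.0, 0.0125, -0.001], 0], [[0.0, 0.015, -0.001], 0], [[0.0, 0.0175, -0.001], 0], [[0.0, 0.02, -0.001], 0]]'

```text
clock: 3.35
tcp_pos: [0.5812, -0.1056, 0.1712]
tcp_rot: [-1.571, -0.0, 0.025]
force: [-1.3, 1.1, 7.2]
opening: -0.0003
```

Emit:
drive_tool --rows '[[[-0.0005, 0.0025, 0.0005], 0], [[-0.0005, 0.005, 0.0005], 0], [[-0.0005, 0.0075, 0.0005], 0], [[-0.0005, 0.01, 0.0005], 0], [[-0.0005, 0.0125, 0.0005], 0], [[-0.0005, 0.015, 0.0005], 0], [[-0.0005, 0.0175, 0.0005], 0], [[-0.0005, 0.02, 0.0005], 0], [[-0.0005, 0.0225, 0.0005], 0], [[-0.0005, 0.024, 0.0005], 0]]'

```text
clock: 4.35
tcp_pos: [0.5811, -0.1056, 0.1477]
tcp_rot: [-1.571, -0.001, 0.025]
force: [0.3, -2.4, 8.1]
opening: 0.0
```

```bash
python3 look.py b
```

```text
4.35 [ 0.5811 -0.1056  0.1477] [ 0.26 -2.4   8.07]
```

View pics/bs.png

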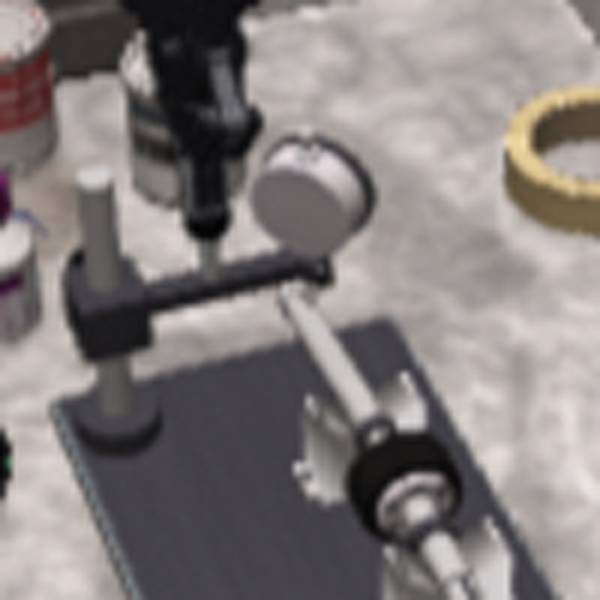

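Emit:
drive_tool --rows '[[[0.0, 0.002, 0.0], 0], [[0.0, 0.004, 0.0], 0], [[0.0, 0.005, 0.0], 0], [[0.0, 0.006, 0.0], 0], [[0.0, 0.006, 0.0], 0], [[0.0, 0.006, 0.0], 0], [[0.0, 0.006, 0.0], 0]]'

```text
clock: 5.15
tcp_pos: [0.581, -0.1055, 0.1416]
tcp_rot: [-1.571, -0.001, 0.025]
force: [3.6, -2.6, 6.3]
opening: 0.0003
```

```bash
python3 look.py c
```

```text
5.15 [ 0.581  -0.1055  0.1416] [ 3.57 -2.63  6.33]
```

View pics/cs.png

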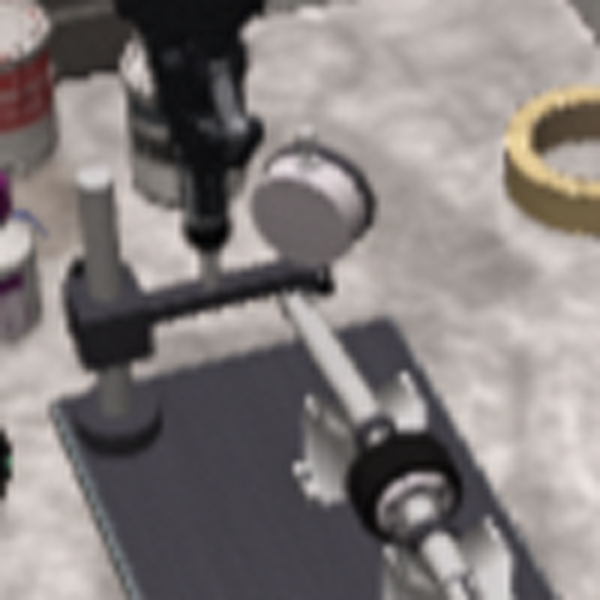

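```bash
python3 - <<'E'
from h import *
ims=[np.load(f"pics/{k}.npz")["s"] for k in "abc"]
cv2.imwrite("pics/cap.png",np.hstack([cv2.resize(i[196:232,294:322],None,fx=9,fy=9,interpolation=cv2.INTER_NEAREST) for i in ims]))
s=read_camera("scene")
from bend import gp
for z in(.15,.16,.17,.18,.19,.2,.21,.22): print(z,proj(s,gp(0.002,-.13,z)))
E
```

```text
0.15 [305.76798837 214.45278711]
0.16 [305.67905179 211.71873315]
0.17 [305.58929018 208.95735191]
0.18 [305.49869304 206.16826026]
0.19 [305.40724972 203.35106852]
0.2 [305.31494941 200.50538035]
0.21 [305.22178114 197.63079258]
0.22 [305.12773379 194.72689519]
```

View pics/cap.png

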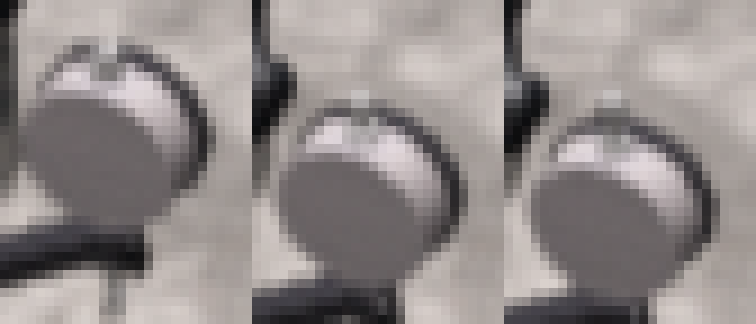

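Emit:
drive_tool --rows '[[[0.0, 0.001, 0.0], 0], [[0.0, 0.001, 0.0], 0], [[0.0, 0.001, 0.0], 0], [[0.0, 0.001, 0.0], 0], [[0.0, 0.001, 0.0], 0]]'

```text
clock: 5.8
tcp_pos: [0.581, -0.1054, 0.1406]
tcp_rot: [-1.571, -0.001, 0.025]
force: [2.3, -2.7, 5.5]
opening: -0.0003
```

Emit:
drive_tool --rows '[[[0.0, -0.02, 0.0], 0], [[0.0, -0.06, 0.0], 0], [[0.0, -0.08, 0.0], 0], [[-0.02, -0.08, 0.04], 0], [[-0.0433, -0.08, 0.085], 0], [[-0.0433, -0.08, 0.13], 0], [[-0.0433, -0.05, 0.1303], 0], [[-0.0433, -0.01, 0.1303], 0], [[-0.0433, 0.02, 0.1303], 0], [[-0.0433, 0.04, 0.1303], 0], [[-0.0433, 0.04, 0.1303], 0]]'

```text
clock: 6.9
tcp_pos: [0.5322, 0.0241, 0.0979]
tcp_rot: [-1.571, 0.005, 0.025]
force: [-0.3, -0.1, 0.6]
opening: -0.0
```

```bash
python3 look.py d
```

```text
6.9 [0.5322 0.0241 0.0979] [-0.28 -0.08  0.62]
```

View pics/ds.png

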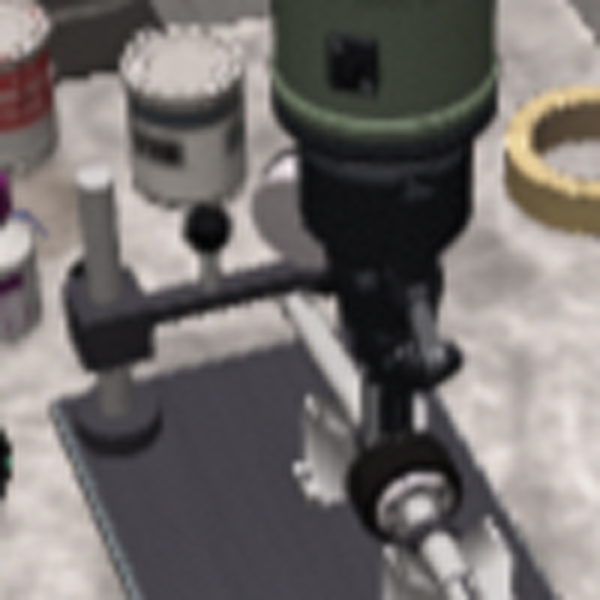

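View pics/dt.png

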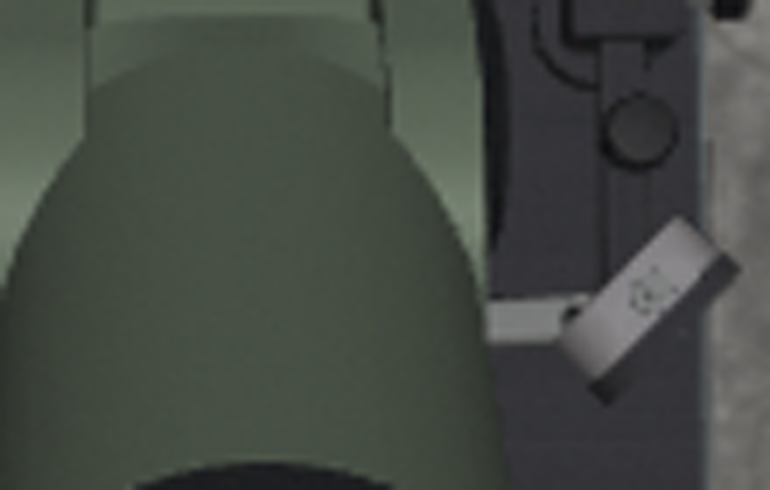

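Emit:
drive_tool --rows '[[[0.002, 0.006, 0.0], 0], [[0.002, 0.01, 0.0], 0], [[0.002, 0.012, 0.0], 0], [[0.002, 0.013, 0.0], 0], [[0.002, 0.013, 0.0], 0]]'

```text
clock: 7.5
tcp_pos: [0.536, 0.024, 0.0873]
tcp_rot: [-1.571, 0.0, 0.025]
force: [-0.2, -0.2, 0.2]
opening: 0.0004
```

Emit:
drive_tool --rows '[[[-0.001, 0.001, 0.0], 0], [[-0.001, 0.002, 0.0], 0], [[-0.001, 0.003, 0.0], 0], [[-0.001, 0.003, 0.0], 0]]'

```text
clock: 7.9
tcp_pos: [0.535, 0.024, 0.0842]
tcp_rot: [-1.571, 0.0, 0.025]
force: [0.2, 0.5, 0.0]
opening: -0.0
```

Emit:
drive_tool --rows '[[[0.0, 0.0005, 0.0], 0], [[0.0, 0.001, 0.0], 0], [[0.0, 0.001, 0.0], 0]]'

```text
clock: 8.2
tcp_pos: [0.5354, 0.024, 0.0836]
tcp_rot: [-1.571, -0.001, 0.025]
force: [-0.5, 1.1, 6.1]
opening: 0.0002
```

Emit:
drive_tool --rows '[[[-0.0015, 0.0, 0.0], 0], [[-0.003, 0.0, 0.0], 0], [[-0.0045, 0.0, 0.0], 0], [[-0.006, 0.0, 0.0], 0]]'

```text
clock: 8.6
tcp_pos: [0.5299, 0.0239, 0.0838]
tcp_rot: [-1.571, -0.002, 0.025]
force: [2.4, -0.1, 7.5]
opening: -0.0003
```

Emit:
drive_tool --rows '[[[-0.002, 0.0, 0.0], 0], [[-0.004, 0.0, 0.0], 0], [[-0.006, 0.0, 0.0], 0], [[-0.008, 0.0, 0.0], 0], [[-0.01, 0.0, 0.0], 0], [[-0.012, 0.0, 0.0], 0], [[-0.012, 0.0, 0.0], 0]]'

```text
clock: 9.3
tcp_pos: [0.5176, 0.0236, 0.0838]
tcp_rot: [-1.571, -0.001, 0.025]
force: [0.2, 0.5, 6.7]
opening: 0.0
```

```bash
cat > off.py <<'E'
from bend import *
import sys
ims=[np.load(f"pics/{k}.npz")["t"] for k in sys.argv[1:]]
c=read_camera("top"); ims.append(c["color"].copy())
np.savez("pics/last.npz",t=c["color"])
for im in ims:
    cc=dict(c); cc["color"]=im
    print([ (y,)+tuple(np.round(centre(*track(cc,[y/1000])[0])[:3],2)) for y in (-93,-96,-98,-100,-102,-104,-106,-108)])
E
python3 off.py d; python3 look.py e
```

```text
[(-93, np.float64(-3.0), np.float64(10.25), np.float64(3.63)), (-96, np.float64(-3.0), np.float64(10.5), np.float64(3.75)), (-98, np.float64(-3.0), np.float64(10.75), np.float64(3.88)), (-100, np.float64(-2.75), np.float64(10.75), np.float64(4.0)), (-102, np.float64(-2.75), np.float64(10.75), np.float64(4.0)), (-104, np.float64(-2.75), np.float64(11.0), np.float64(4.13)), (-106, np.float64(-2.75), np.float64(11.0), np.float64(4.13)), (-108, np.float64(-2.5), np.float64(11.0), np.float64(4.25))]
[(-93, np.float64(-4.75), np.float64(8.75), np.float64(2.0)), (-96, np.float64(-3.75), np.float64(10.25), np.float64(3.25)), (-98, np.float64(-3.5), np.float64(10.5), np.float64(3.5)), (-100, np.float64(-3.5), np.float64(10.5), np.float64(3.5)), (-102, np.float64(-3.5), np.float64(10.5), np.float64(3.5)), (-104, np.float64(-3.25), np.float64(10.5), np.float64(3.63)), (-106, np.float64(-3.25), np.float64(10.5), np.float64(3.63)), (-108, np.float64(-3.25), np.float64(10.5), np.float64(3.63))]
9.35 [0.5176 0.0236 0.0838] [-0.58 -0.55  8.29]
```

View pics/es.png

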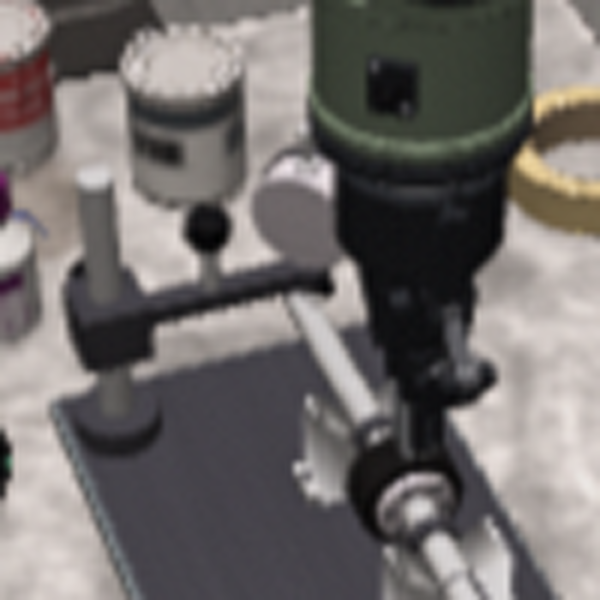

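View pics/et.png

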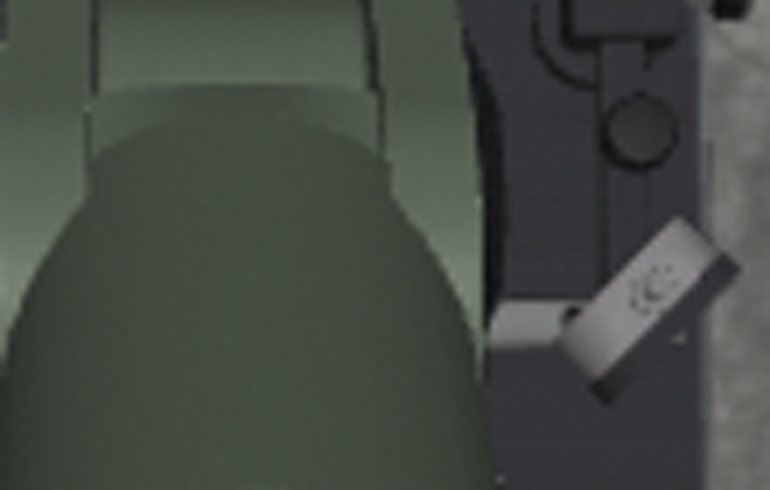

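Emit:
drive_tool --rows '[[[0.0, -0.004, 0.0], 0], [[0.01, -0.005, 0.0], 0], [[0.018, -0.004, 0.0], 0], [[0.018, -0.002, 0.0], 0], [[0.018, -0.001, 0.0], 0], [[0.018, 0.0, 0.0], 0], [[0.018, 0.0, 0.0], 0]]'

```text
clock: 10.15
tcp_pos: [0.5353, 0.024, 0.0835]
tcp_rot: [-1.571, -0.001, 0.025]
force: [0.4, -0.4, 7.9]
opening: 0.0001
```

Emit:
drive_tool --rows '[[[-0.002, 0.0, 0.0], 0], [[-0.004, 0.0, 0.0], 0], [[-0.006, 0.0, 0.0], 0], [[-0.008, 0.0, 0.0], 0], [[-0.01, 0.0, 0.0], 0], [[-0.012, 0.0, 0.0], 0], [[-0.014, 0.0, 0.0], 0], [[-0.016, 0.0, 0.0], 0], [[-0.018, 0.0, 0.0], 0], [[-0.018, 0.0, 0.0], 0]]'

```text
clock: 11.15
tcp_pos: [0.5173, 0.0236, 0.0837]
tcp_rot: [-1.571, -0.001, 0.025]
force: [0.2, -0.6, 10.3]
opening: 0.0001
```

```bash
python3 off.py e; python3 look.py f
```

```text
[(-93, np.float64(-4.75), np.float64(8.75), np.float64(2.0)), (-96, np.float64(-3.75), np.float64(10.5), np.float64(3.38)), (-98, np.float64(-3.5), np.float64(10.25), np.float64(3.38)), (-100, np.float64(-3.5), np.float64(10.25), np.float64(3.38)), (-102, np.float64(-3.25), np.float64(10.5), np.float64(3.63)), (-104, np.float64(-3.25), np.float64(10.5), np.float64(3.63)), (-106, np.float64(-3.25), np.float64(10.5), np.float64(3.63)), (-108, np.float64(-3.25), np.float64(10.5), np.float64(3.63))]
[(-93, np.float64(-5.25), np.float64(8.0), np.float64(1.38)), (-96, np.float64(-4.75), np.float64(9.0), np.float64(2.13)), (-98, np.float64(-4.75), np.float64(9.0), np.float64(2.13)), (-100, np.float64(-4.75), np.float64(9.0), np.float64(2.13)), (-102, np.float64(-4.75), np.float64(8.75), np.float64(2.0)), (-104, np.float64(-4.75), np.float64(8.75), np.float64(2.0)), (-106, np.float64(-4.75), np.float64(8.75), np.float64(2.0)), (-108, np.float64(-4.75), np.float64(8.75), np.float64(2.0))]
11.2 [0.5173 0.0236 0.0837] [-0.15 -0.86 10.97]
```

Emit:
drive_tool --rows '[[[0.0, -0.004, 0.0], 0], [[0.0, -0.03, 0.0], 0], [[0.0, -0.07, 0.0], 0], [[0.0, -0.1, 0.04], 0], [[0.0, -0.1, 0.09], 0], [[0.0, -0.1, 0.14], 0], [[0.0, -0.1, 0.18], 0], [[0.0, -0.1, 0.2], 0], [[0.0, -0.1, 0.2], 0]]'

```text
clock: 12.2
tcp_pos: [0.511, 0.2268, 0.183]
tcp_rot: [-1.57, 0.001, 0.03]
force: [-0.5, -0.3, -0.2]
opening: 0.0
```

```bash
python3 look.py g; cat > fit.py <<'E'
from bend import *
import sys
c=read_camera("top")
t0=cv2.imread("pics/top0.png")
for n,im in (("t0",t0),("now",c["color"])):
    cc=dict(c); cc["color"]=im
    R=[]
    for y in list(np.arange(-110,-84,1.))+list(np.arange(-31,-19,1.))+list(np.arange(19,32,1.)):
        a=centre(*track(cc,[y/1000])[0]); R.append((y,a[2]))
    R=np.array(R); s=np.abs(R[:,0])<40
    p=np.polyfit(R[s,0],R[s,1],1); b=R[~s]; d=b[:,1]-np.polyval(p,b[:,0])
    q=np.polyfit(b[:,0],d,1)
    print(n,"line",p,"bend offs",np.round(d,2),"fit slope/at -72,-104:",q[0],np.polyval(q,[-72,-104]))
E
python3 fit.py
```

```text
12.2 [0.511  0.2268 0.183 ] [-0.5  -0.25 -0.24]
t0 line [2.21478998e-03 2.26331676e+00] bend offs [2.48 2.23 2.1  2.1  2.1  2.09 2.09 2.09 1.96 1.96 1.83 1.71 1.7  1.7
 1.7  1.7  1.57 1.57 1.57 1.56 1.56 1.56 1.43 1.43 1.3  1.3 ] fit slope/at -72,-104: -0.03909513186171962 [0.78743017 2.03847439]
now line [4.77259067e-04 2.12463728e+00] bend offs [-0.07 -0.2  -0.07 -0.07 -0.07 -0.07 -0.08  0.05 -0.08  0.05  0.05  0.05
  0.05  0.17  0.17  0.17  0.17  0.17  0.17  0.17  0.17  0.17  0.17  0.17
  0.17  0.17] fit slope/at -72,-104: 0.013796245206197846 [ 0.4179305  -0.02354935]
```

View pics/gs.png

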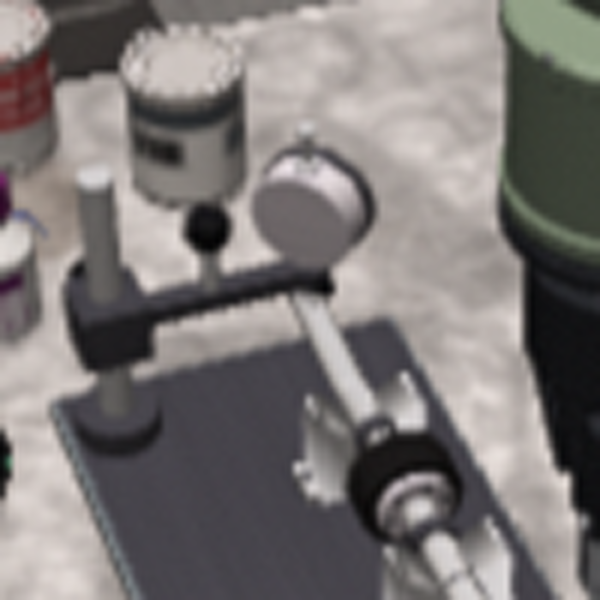

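View pics/gt.png

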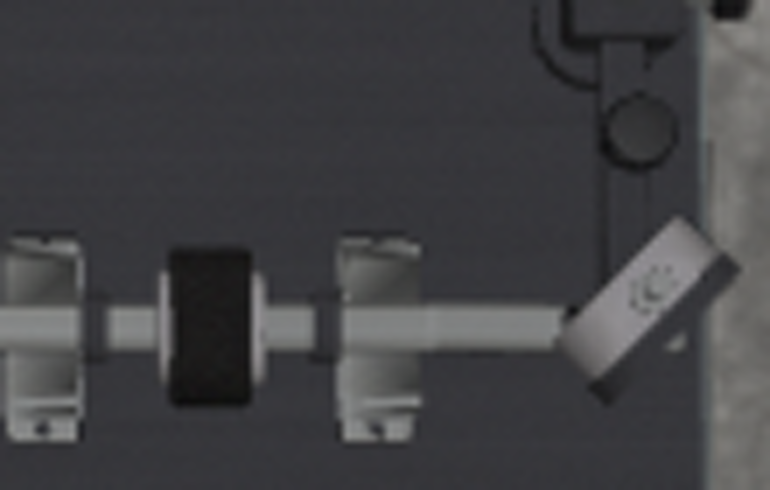

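```bash
cat > fit2.py <<'E'
from bend import *
import sys
yaw0=.025
def edges(c,y,zo=0):
    g=cv2.cvtColor(c["color"],cv2.COLOR_BGR2GRAY).astype(np.float32)
    x=np.arange(-.016,.0202,.0002)
    uv=np.array([proj(c,gp(a+.0022,y/1000,.058)) for a in x],np.float32)
    v=cv2.remap(g,uv[:,:1],uv[:,1:],cv2.INTER_CUBIC).ravel()
    d=np.gradient(cv2.GaussianBlur(v.reshape(-1,1),(1,9),2).ravel())
    res=[]
    for lo,hi,sg in((-.0105,-.002,1),(.003,.012,-1)):
        m=(x>lo)&(x<hi); w=np.clip(sg*d[m],0,None)
        k=np.argmax(w); xx=x[m]; sel=np.abs(xx-xx[k])<.003
        res.append((w[sel]*xx[sel]).sum()/w[sel].sum()*1000)
    return res
def meas(c,ys=np.arange(-108,-83,1.)):
    s=np.array([(y,*edges(c,y)) for y in list(np.arange(-30,-19,1.))+list(np.arange(20,31,1.))])
    b=np.array([(y,*edges(c,y)) for y in ys])
    out=[]
    for k in(1,2):
        p=np.polyfit(s[:,0],s[:,k],1); d=b[:,k]-np.polyval(p,b[:,0]); q=np.polyfit(b[:,0]+100,d,1)
        out+=[q[0],q[1],np.std(d-np.polyval(q,b[:,0]+100))]
    return np.array(out)
if __name__=="__main__":
    np.set_printoptions(suppress=True,precision=3,linewidth=150)
    c=read_camera("top")
    for k in sys.argv[1:]:
        cc=dict(c); cc["color"]=cv2.imread("pics/top0.png") if k=="0" else np.load(f"pics/{k}.npz")["t"]
        print(k,meas(cc),"mean slope, off@-100:",meas(cc)[[0,3]].mean(),meas(cc)[[1,4]].mean())
        if len(sys.argv)<4: print(np.array([(y,*edges(cc,y)) for y in range(-112,-70,3)]))
E
python3 fit2.py 0 g
```

```text
0 [-0.044  2.393  0.244 -0.036  1.656  0.101] mean slope, off@-100: -0.039893581571320946 2.0246061018110333
[[-112.      -4.665    9.436]
 [-109.      -4.761    9.065]
 [-106.      -4.755    8.691]
 [-103.      -4.803    8.744]
 [-100.      -4.825    8.301]
 [ -97.      -4.897    8.353]
 [ -94.      -4.897    8.175]
 [ -91.      -5.018    8.122]
 [ -88.      -4.954    8.118]
 [ -85.      -5.954    7.973]
 [ -82.      -6.145    8.348]
 [ -79.      -6.213    7.815]
 [ -76.      -6.456    7.278]
 [ -73.      -6.838    7.127]]
g [-0.001  0.625  0.029  0.017 -0.332  0.037] mean slope, off@-100: 0.008176120254091944 0.146684730466011
[[-112.      -3.677    6.232]
 [-109.      -6.861    6.329]
 [-106.      -6.817    6.635]
 [-103.      -6.788    6.691]
 [-100.      -6.747    6.64 ]
 [ -97.      -6.745    6.735]
 [ -94.      -6.727    6.753]
 [ -91.      -6.771    6.837]
 [ -88.      -6.717    6.855]
 [ -85.      -6.71     6.865]
 [ -82.      -6.592    6.914]
 [ -79.      -6.502    6.942]
 [ -76.      -6.428    6.986]
 [ -73.      -6.776    7.009]]
```

```bash
python3 - <<'E'
from fit2 import *
c=read_camera("top"); np.set_printoptions(suppress=True,precision=2)
for k in "adefg":
    cc=dict(c); cc["color"]=np.load(f"pics/{k}.npz")["t"]
    e=np.array([edges(cc,y) for y in np.arange(-108,-98,1.)]); print(k,e.mean(0),e.mean(),np.polyfit(np.arange(10),e.mean(1),1)[0])
# cap measurement in scene
for k in "bcg":
    im=np.load(f"pics/{k}.npz")["s"]
    print(k); print(cv2.cvtColor(im,cv2.COLOR_BGR2GRAY)[203:218,302:310])
E
```

```text
a [-5.22  7.93] 1.353220251436787 0.36509667538607604
d [-4.8   8.58] 1.8900416662754498 -0.035750642492697327
e [-5.67  8.17] 1.250978136423893 -0.05196902223947593
f [-6.82  6.61] -0.10594137329458908 0.016572758076573647
g [-6.79  6.64] -0.07566608644929204 0.014708580416491483
b
[[181 182 186 177 169 167 172 180]
 [171 172 172 169 164 163 169 175]
 [167 171 172 174 172 166 166 168]
 [168 174 177 192 192 168 163 164]
 [138 128 130 166 166 128 127 146]
 [ 95  86  88 111 111  99  84  99]
 [161 174 165 126 110 157 111  76]
 [212 216 188 173 165 172 161 165]
 [217 215 184 170 176 163 196 213]
 [180 182 189 181 192 195 214 219]
 [123 125 147 155 178 203 213 214]
 [101 101 101 105 123 155 190 205]
 [101 101 100 100 101 106 140 176]
 [102 103 102 102 101  99 105 130]
 [103 103 102 102 102 103 100 103]]
c
[[181 181 185 178 169 168 171 181]
 [170 172 173 169 163 163 168 175]
 [167 171 172 172 172 165 166 168]
 [168 175 177 191 191 168 165 163]
 [167 173 154 168 167 145 161 163]
 [161 152 113 115 115 120 148 161]
 [119 106  84  90  91  93 106 126]
 [ 98 106 104 109  98 107  77  77]
 [177 186 177 146 135 167 133  93]
 [217 217 186 155 151 156 170 175]
 [212 215 194 175 174 182 202 215]
 [158 165 174 174 195 212 216 217]
 [101 105 120 133 156 191 209 213]
 [ 99 100 102 102 106 139 163 195]
 [101 102 103 101 100 102 109 149]]
g
[[186 185 188 180 172 170 174 183]
 [173 175 176 173 168 168 171 178]
 [171 175 179 191 191 179 170 169]
 [171 179 174 196 196 175 168 166]
 [169 174 150 152 146 151 165 167]
 [166 169 140 110  98 138 166 166]
 [140 124 106  95  89 107 130 131]
 [ 98  89  87  87  88  97  89  81]
 [164 178 170 138 113 163 139  98]
 [215 219 183 180 170 176 176 175]
 [221 218 180 180 180 166 200 217]
 [181 181 175 187 195 196 217 222]
 [124 125 134 155 179 205 214 218]
 [102 103 104 106 126 155 179 206]
 [104 105 103 102 103 106 127 168]]
```

```bash
python3 - <<'E'
from station import r
o=r.get_obs(); print(o["clock"],o["force"]); print(r.finish_job())
E
```

```text
12.45 [ 0.17373346 -0.3765302  -0.16936317]
the job is handed in; nothing more can be done
None
```

I lowered the dial indicator, rolled the spindle until the bent end points up under the plunger, moved the arm clear, and handed the job in at 12.45 s. I never read the needle: neither camera could see the dial's face, so every reading below is worked out from other measurements.

- **Indicator:** I pushed it down by the knob from first contact until the fingertip was at 140.6 mm, about 37.4 mm of carriage travel. By geometry the plunger was then pressed in about 11.6 mm. The rise of the plunger's cap in the scene picture suggested only 8 to 9 mm. The two disagree, but both lie inside 7 to 13 mm.
- **Rolling:** I made two 18 mm strokes towards the robot on the top of the wheel, with readings of about 6 to 11 N.
- **High spot:** In the top view, the bent end's sideways offset about 103 mm right of the wheel went from +2.0 mm to +1.35 mm to about 0 mm. That fits two equal turns of about 42° and puts the high spot roughly 5° past the plunger. About 27° either way is allowed.
- **Plunger now:** The cap rose about 3 mm in the scene picture between lowering and the end, as expected. The plunger should now be pressed in about 14 mm, short of its 19.5 mm limit.
- **Less certain:** The slope of the bent section alone gave a larger overshoot, up to about 20° (still inside the limit). I did not roll past the peak and back to confirm it.
- **At hand-in:** The last pictures show the spindle lying in both V-blocks. The arm was well clear and the wrist force was near zero. I did not measure the tin, marker or tape measure afterwards, but the arm never went near them at their height.

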